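# Click the water filter's cap tight and open its valve

## Task

The filter cartridge has just been changed and the cap is only loosely on. Turn the water filter's black cap, by its grey wing, clockwise until it is fully home and its ratchet clicks, at least one click but no more than four, then swing the red valve lever round to fully open. Leave the pepper shaker, the garlic and the tea box where they stand.

Things in the scene. Friction and masses are not known exactly. Their poses are not given: they have to be found in the camera images.
- filter: Countertop water filter, fixed to the worktop: a grey base plate 130 x 310 x 10 mm with a white round housing (116 mm across, top at 100 mm) and, 160 mm to its local +y, a brass shut-off valve, joined by a steel pipe. Origin on the worktop under the housing's axis; z up, +y from housing to valve, -x the side with the green home mark.
- cap_axis (a point): Point on the cap's vertical turning axis, 150 mm above the worktop. The cap's black disc is 96 mm across, its top 124 mm above the worktop, with a hub 30 mm across on the axis.
- wing_end (a point): Red dot on top of one end of the cap's wing, 40 mm from the turning axis, 152 mm above the worktop. The wing is a straight grey upright bar through the axis, across the whole cap: 100 mm long, 12 mm thick, 28 mm above the disc; the other end is equal, without a dot. Push it round with a fingertip against the side of an end, or grip it.
- cap_collar (a joint): Turn of the blue threaded collar under the cap, in rad: grows clockwise seen from above; starts between 0 and 0.6, and meets a hard stop at 1.6 (fully home). Its orange tab turns with it and stands over the green mark on the housing when home. Turning it takes about 0.1 N m; it stays where it is left.
- cap_grip (a joint): Turn of the black grip with its wing relative to the blue collar, rad, growing clockwise seen from above, 0 at the start. A sprung ratchet makes both turn as one until the collar is home; then about 0.5 N m (12 N at the wing's end) makes it slip with a click and the grip jumps on by a tooth, 0.524 rad a click.
- valve_axis (a point): Point on the vertical turning axis of the valve lever, 105 mm above the worktop, level with the top of the paddle.
- lever_end (a point): Centre of the top of the upright paddle at the end of the red valve lever, 60 mm from the lever's axis, 105 mm above the worktop. The paddle is 24 mm long along the lever, 14 mm thick and reaches from 75 to 107 mm above the worktop; the flat arm of the lever has its top at 83 mm.
- valve_lever (a joint): Turn of the red valve lever, rad, growing clockwise seen from above: 0 to 0.25 at the start; 0 is across the pipe (pointing to the filter's -x, shut), the stop at 1.57 is along it (pointing to +y, away from the housing: fully open). Takes about 0.15 N m (2.5 N at the paddle); stays where it is left.
- shaker: Clear pepper shaker with a grey domed top, 44 mm across, 90 mm tall, loose, at the back, left of the coffee machine. Origin under its centre.
- garlic: Garlic bulb, 53 mm, loose, in front of the coffee machine. Origin under its centre.
- tea_box: Small red box, 39 x 57 x 28 mm, loose, in front of the coffee machine. Origin under its centre.

How it is judged:
By the outcome, as a careful person would: the job done as asked, in the order asked, and still so for the second after the job is handed in, with the robot touching nothing.
It also fails if it takes over 56 s, if anything falls off the work surface, if the arm or the gripper's body presses on something with over 40 N, if the wrist force passes 120 N, or if a joint passes its speed limit or range.

## Robot

A 6-joint arm with a two-finger parallel gripper is mounted at the origin on a cart in front of the work surface, level with it; the furniture and walls round the work are solid. World frame = base frame: x ahead of the robot, y to its left, z up, the work surface at z = 0. Lengths are in m, angles in rad, forces in N, time in s.
With the tool pointing down it reaches from about 0.225 to 0.725 m from the base axis. Payload 3.1 kg.
Tool frame: the origin (TCP) lies between the finger pads; the fingertips stand 19 mm ahead of it and the grasp point (between the pads) is the TCP; z points along the fingers, y is the line along which they close (so a half turn about z gives the same grasp; the last joint's range is limited). The gripper opens to 85 mm and grips with 20 to 120 N. Pads are 22 mm wide; open, the fingers measure 114 mm over their backs; the gripper's body (76 mm by 85 mm) begins 54 mm behind the grasp point. The pads swing forward as they close: fully open they stand 13 mm farther back than shut.
Start: joints at [0.993, 0.048, 0.099, 1.622, 0, 1.443], TCP at [0.228, 0.473, 0.25] pointing down, gripper open.
Joint ranges: [-2.91, 2.91], [-0.99, 1.94], [-1.21, 1.42], [-2.12, 2.29], [-1.49, 1.47], [-3.14, 3.14]. Speed limits (rad/s): [2.79, 2.79, 3.14, 3.14, 3.14, 3.14].

## Interface

Orientations are given as a unit quaternion [x, y, z, w].
In Python, from plant import env, eyes gives the robot as it stands.
- The arm moves only by the tool step_arm, never from a script. Its argument "moves" is text: rows parted by semicolons, each of 6 numbers parted by spaces: the shift along the tool's x, y, z normalised to -1 to 1, where 1 is 200 mm, then the turn, a rotation vector about the tool's x, y, z normalised to -1 to 1, where 1 is 6 degrees. In form: tx ty tz rx ry rz; .... A call has 1 to 12 rows; each row shifts and turns the commanded pose from where the row before left it, along the tool's axes as they then stand; what a row does not reach is not made up. A row lasts 1/12 s, in which the tool goes at most 41.7 mm and 7.16 degrees, less where a joint would pass 70% of its speed; a pose out of reach is approached as far as the arm can. A call with a number of a shift or a turn outside -1 to 1 is refused whole. A call with a gripper value outside its range is refused whole. "hand" is the opening, from -1 (shut) to 1 (fully open), set as the call begins (left out, the last holds). The fingers move at their own pace and stop on an object; "force" is the grip in N (left out, the last holds). Time passes only in rows, so rows that do not move let the fingers close. It gives the time, the measured TCP pose, the force, the opening and the grip force at its end, in the units of the state.
- env.get_state(): the state, without advancing time (a new reading comes with each control period).
- eyes.capture(name): name is "scene" or "top" or "wrist"; returns a dict with "color" (420x560x3 uint8, red, green, blue), "z_map" (420x560 float32, m along the optical axis (not along the pixel's ray), 0 where there is no reading), "vfov" (degrees; the focal length in pixels is half the picture's height over the tangent of half this angle, whatever the lens; pixels are square), "cx", "cy" (the principal point, pixels), "R" (3x3) and "t" (3): a world point X has camera coordinates R X + t. Camera axes: x right, y down, z forward; pixel columns grow to the right and rows downward; lengths in m; the calibration is good to about 2 mm. The wrist camera is an equidistant fisheye: a pixel r from the principal point sees the ray r / f radians off the axis. A picture is of the moment at which its call begins.
- env.close_job(): hands the job in; it is judged then, once.
Trained networks look in a picture, given as the dict that the camera call returned (one of the last four; its "shot" number tells which), for a name from the list of things; names that differ only in an ending like _2 or _b are one class to them, and where a whole thing is asked for, a point or a joint stands for the part that bears it (a point fixed in the world has none). Each returns a list of dicts, best first, with "score" (0 to 1); they miss things now and then, are a little off and sometimes report something else, mostly with a low value. They report only what shows in the picture. A call takes as long as a camera call.
- eyes.masks_of(label, picture): "mask" (420x560 bool, what is visible of it).
- eyes.spot_point(label, picture): "at" ([x, y, z] in m, in the coordinates of the camera as it stood for that picture, good to about 4 mm: a listed point, or the origin of a listed thing).
The state is a dict: "t": time; "joint_pos": joint angles; "qvel": joint speeds; "effort": joint torques, N m; "tcp_pos": TCP position; "eef_rot": TCP orientation; "wrist_force": force on the tool from outside, world axes, zero at the start; "moment": the same for the moment, N m; "grip_width": finger opening in m; "grasp_force": force on a finger pad.
Only numpy, scipy, OpenCV 4.12 (cv2) and the standard library are available. Lean on these libraries where they do the work, as an engineer would, in place of code of your own. Each camera call takes 0.05 s, during which the arm holds its last target. There are 200 camera calls.

## Working session

There is one attempt and no reset: what is moved stays moved. The work goes in short steps, Python scripts to look and compute and a tool call to move; the robot and the scene stay as the last step left them, time stands still between calls to the robot, and variables do not carry over. Pictures are saved under pics/ and viewed, at most 10 in all, crops included, and the job is handed in when it is done.

Besides the shell and the picture viewer there is one more tool, called as name(argument=value, ...) on one line, values as JSON. step_arm: Moves the arm, as the interface text tells. Its arguments: {"type":"object","properties":{"moves":{"type":"string"},"hand":{"type":"number"},"force":{"type":"number"}},"required":["moves"]}

```bash
mkdir -p pics; ls
cat > h.py <<'E'
import numpy as np, cv2
from plant import env, eyes
from scipy.spatial.transform import Rotation as Ro
def w(p,at): return p["R"].T@(np.array(at)-p["t"])
def look(cam,labels,save=None):
    p=eyes.capture(cam)
    if save: cv2.imwrite(f"pics/{save}.png",p["color"][:,:,::-1])
    for l in labels:
        for r in eyes.spot_point(l,p)[:2]: print(cam,l,round(r["score"],2),w(p,r["at"]).round(4))
    return p
E
python3 - <<'E'
from h import *
L=["filter","cap_axis","wing_end","valve_axis","lever_end","shaker","garlic","tea_box"]
for c in ["scene","top"]:
    p=look(c,L,c+"0"); print(p["vfov"],p["cx"],p["cy"],(-p["R"].T@p["t"]).round(3))
s=env.get_state(); print({k:np.round(v,3) for k,v in s.items()})
a=cv2.imread("pics/scene0.png");b=cv2.imread("pics/top0.png")
cv2.imwrite("pics/both.png",cv2.resize(np.hstack([a,b]),(800,300)))
E
```

```text
pics
scene filter 0.87 [ 0.5232 -0.0682 -0.0024]
scene cap_axis 0.91 [ 0.5205 -0.0648  0.1486]
scene wing_end 0.71 [ 0.564  -0.0671  0.1526]
scene valve_axis 0.61 [0.5738 0.0858 0.1035]
scene lever_end 0.74 [0.5185 0.1098 0.1081]
scene lever_end 0.32 [ 0.5201 -0.0672  0.1489]
scene shaker 0.56 [ 0.7848  0.1537 -0.003 ]
scene garlic 0.72 [ 0.7136 -0.1352  0.0033]
scene tea_box 0.85 [ 0.7067 -0.0543  0.0011]
45.43299445064214 273.14475274825367 207.42202367963495 [ 0.129 -0.357  0.868]
top filter 0.98 [ 5.257e-01 -7.090e-02 -5.000e-04]
top cap_axis 0.7 [ 0.526  -0.0629  0.1489]
top wing_end 0.72 [ 0.562  -0.0651  0.1496]
top lever_end 0.82 [0.5187 0.1115 0.1051]
top shaker 0.62 [ 0.7852  0.1561 -0.0014]
top garlic 0.64 [ 0.7156 -0.1335  0.0025]
top tea_box 0.76 [ 0.7065 -0.0613  0.002 ]
51.94340402852036 285.4262097697488 210.36169709054263 [0.472 0.046 0.993]
{'t': np.float64(0.9), 'joint_pos': array([0.993, 0.048, 0.099, 1.622, 0.   , 1.443]), 'qvel': array([ 0.002, -0.   ,  0.001, -0.001,  0.   ,  0.   ]), 'effort': array([ 1.0000e-03, -3.3864e+01,  3.2016e+01,  1.0000e-03, -0.0000e+00,
        0.0000e+00]), 'tcp_pos': array([0.228, 0.473, 0.25 ]), 'eef_rot': array([0.223, 0.975, 0.   , 0.   ]), 'wrist_force': array([-0.534,  0.57 ,  0.097]), 'moment': array([ 0.003, -0.018, -0.01 ]), 'grasp_force': np.float64(0.0), 'grip_width': np.float64(0.086)}
```

View pics/scene0.png

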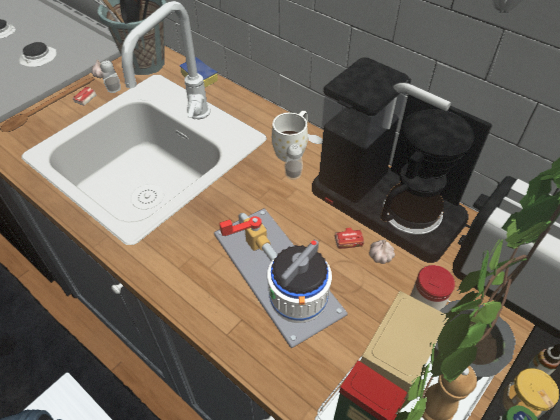

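View pics/top0.png

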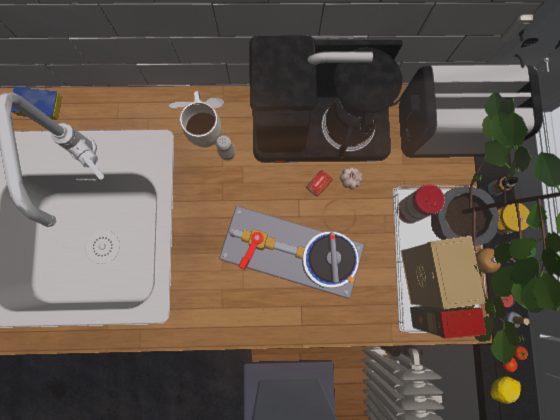

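Both views show the filter at the front centre. In the top view the housing is at about (331,259), the wing is nearly vertical with its red dot at (333,236), the orange tab is at about (351,279), and the lever runs from (257,239) to (243,268). The loose things stand clear behind. Next I'll fit the wing and lever from depth.

```bash
cat >> h.py <<'E'
def cloud(p):
    h,wd=p["z_map"].shape; f=h/2/np.tan(np.radians(p["vfov"])/2)
    v,u=np.mgrid[:h,:wd]; z=p["z_map"]
    X=np.stack([(u-p["cx"])/f*z,(v-p["cy"])/f*z,z],-1)
    return (X-p["t"])@p["R"]
def fit(c,ctr,r,z0,z1,q=None):
    m=(np.hypot(c[...,0]-ctr[0],c[...,1]-ctr[1])<r)&(c[...,2]>z0)&(c[...,2]<z1)
    if q is not None: m&=q
    P=c[m]; mu=P.mean(0)
    (rx,ry),(a,b),an=cv2.minAreaRect((P[:,:2]*1e3).astype(np.float32))
    d=np.linalg.eigh(np.cov(P[:,:2].T))[1][:,1]
    return dict(n=len(P),mean=mu.round(4),rect=np.round([rx,ry,a,b],1),ang=round(float(np.degrees(np.arctan2(d[1],d[0]))),1))
E
python3 - <<'E'
from h import *
for c in ["scene","top"]:
    p=eyes.capture(c);C=cloud(p);col=p["color"].astype(int)
    red=(col[...,0]>120)&(col[...,1]<80)&(col[...,2]<80)
    org=(col[...,0]>180)&(col[...,1]>80)&(col[...,1]<160)&(col[...,2]<80)
    grn=(col[...,1]>col[...,0]+40)&(col[...,1]>col[...,2]+40)
    blue=(col[...,2]>col[...,0]+60)
    ctr=(.524,-.067)
    print(c,"wing",fit(C,ctr,.07,.140,.165))
    for n,q in dict(red=red,org=org,grn=grn,blue=blue).items():
        try: print(n,fit(C,ctr,.075,.03,.17,q))
        except Exception as e: print(n,"none")
    print("lever red",fit(C,(.55,.1),.09,.06,.12,red)); print("paddle",fit(C,(.519,.11),.04,.096,.115,red))
    print("hub knob",fit(C,(.574,.088),.02,.07,.12))
    for l in ["filter","cap_collar","valve_lever"]:
        for r in eyes.masks_of(l,p)[:1]:
            m=r["mask"]; print(l,round(r["score"],2),m.sum())
            if l=="filter": print("plate",fit(C,(.55,.01),.3,.005,.018,m))
E
```

```text
scene wing {'n': 517, 'mean': array([ 0.52  , -0.071 ,  0.1494]), 'rect': array([522.3, -69.9,  96.7,  28.5]), 'ang': -177.6}
red {'n': 3, 'mean': array([ 0.5632, -0.068 ,  0.1538]), 'rect': array([563.3, -67.6,   4.5,   1.7]), 'ang': -150.6}
org {'n': 12, 'mean': array([ 0.5141, -0.0899,  0.128 ]), 'rect': array([520.3, -87.2,  97.5,   8.5]), 'ang': -153.7}
grn {'n': 13, 'mean': array([ 0.4678, -0.0532,  0.0887]), 'rect': array([468.1, -52. ,   8.8,   2.3]), 'ang': 82.1}
blue {'n': 301, 'mean': array([ 0.4987, -0.0936,  0.1033]), 'rect': array([505.7, -85.3,  62.5, 104.7]), 'ang': 125.5}
lever red {'n': 215, 'mean': array([0.5344, 0.0973, 0.0889]), 'rect': array([543.4,  95.3,  25.1,  79.3]), 'ang': 153.5}
paddle {'n': 54, 'mean': array([0.5162, 0.1068, 0.1031]), 'rect': array([517.9, 108.3,  13.8,  22.2]), 'ang': 141.4}
hub knob {'n': 156, 'mean': array([0.569 , 0.0825, 0.0831]), 'rect': array([569.2,  83. ,  26.2,  32.1]), 'ang': 142.9}
filter 0.98 9174
plate {'n': 4029, 'mean': array([0.5311, 0.0009, 0.0098]), 'rect': array([548.3,   6.1, 310.1, 130.4]), 'ang': 71.3}
cap_collar 0
[... 455 characters left out ...]
ay([469.5, -46.5,   1.9,   0. ]), 'ang': 88.9}
blue {'n': 169, 'mean': array([ 0.5196, -0.052 ,  0.1135]), 'rect': array([524.1, -66.4, 102.2,  99.9]), 'ang': -135.7}
lever red {'n': 271, 'mean': array([0.5468, 0.0988, 0.091 ]), 'rect': array([547.9, 100.7,  23.5,  84. ]), 'ang': 153.2}
paddle {'n': 80, 'mean': array([0.5198, 0.1124, 0.1075]), 'rect': array([519.7, 112.6,  13.4,  23.5]), 'ang': 154.5}
hub knob {'n': 140, 'mean': array([0.5705, 0.087 , 0.085 ]), 'rect': array([570. ,  86.6,  24. ,  31.5]), 'ang': 155.0}
filter 0.86 7980
plate {'n': 4213, 'mean': array([0.5555, 0.0435, 0.0107]), 'rect': array([548.7,   9.3, 311.5, 130.4]), 'ang': 65.6}
cap_collar 0.86 2088
valve_lever 0.59 329
```

The wing's axis is at (0.524,-0.067), with the dot end pointing at about 2.5°. The valve axis is at (0.573,0.085), with the lever at 154° and its open position at 72°. The tab is about 63° short of the home mark. I'll go above the wing's near end.

step_arm(moves="-0.147 -0.117 0 0 0 0;-0.147 -0.117 0 0 0 0;-0.147 -0.117 0 0 0 0;-0.147 -0.117 0 0 0 0;-0.147 -0.117 0 0 0 0;-0.147 -0.117 0 0 0 0;-0.147 -0.117 0 0 0 0;-0.147 -0.117 0 0 0 0;-0.147 -0.117 0 0 0 0;-0.147 -0.117 0 0 0 0;-0.147 -0.117 0 0 0 0;-0.147 -0.117 0 0 0 0", hand=0)

```text
t: 2.3
tcp_pos: [0.4244, 0.0647, 0.2506]
eef_rot: [0.223, 0.975, 0.0, 0.001]
wrist_force: [0.5, 1.0, -0.2]
grip_width: 0.0422
grasp_force: 0.0
```

step_arm(moves="-0.147 -0.117 0 0 0 0;-0.147 -0.117 0 0 0 0;-0.147 -0.117 0 0 0 0;-0.147 -0.117 0 0 0 0;0 0 0 0 0 -0.943;0 0 0 0 0 -0.943;0 0 0 0 0 -0.943;0 0 0 0 0 -0.943;0 0 0 0 0 -0.943;0 0 0 0 0 0;0 0 0 0 0 0")

```text
t: 3.22
tcp_pos: [0.4891, -0.0689, 0.2503]
eef_rot: [-0.021, 1.0, -0.0, 0.0]
wrist_force: [-0.1, -0.2, 0.5]
grip_width: 0.0427
grasp_force: 0.0
```

```bash
cat >> h.py <<'E'
def st():
    s=env.get_state(); R=Ro.from_quat(s["eef_rot"]).as_matrix()
    print("t",round(s["t"],2),"tcp",np.round(s["tcp_pos"],4),"head",np.degrees(np.arctan2(R[1,0],R[0,0])).round(1),"tz",R[:,2].round(3),"F",np.round(s["wrist_force"],1),"M",np.round(s["moment"],2),"q",np.round(s["joint_pos"],2),"gw",round(s["grip_width"],4),"gf",round(s["grasp_force"],1))
    return s,R
E
python3 - <<'E'
from h import *
st(); look("wrist",["wing_end","cap_axis","lever_end","valve_axis"],"wrist1")
E
```

```text
t 3.22 tcp [ 0.4891 -0.0689  0.2503] head -177.6 tz [ 0. -0. -1.] F [-0.1 -0.2  0.5] M [0.04 0.04 0.  ] q [-0.28 -0.03  0.02  1.62 -0.   -0.32] gw 0.0427 gf 0.0
wrist wing_end 0.66 [ 0.5625 -0.0679  0.152 ]
wrist cap_axis 0.93 [ 0.521  -0.0709  0.1532]
wrist lever_end 0.81 [0.517  0.1122 0.1061]
wrist valve_axis 0.61 [0.572  0.0851 0.1034]
wrist valve_axis 0.41 [7.871e-01 1.589e-01 2.000e-04]
```

View pics/wrist1.png

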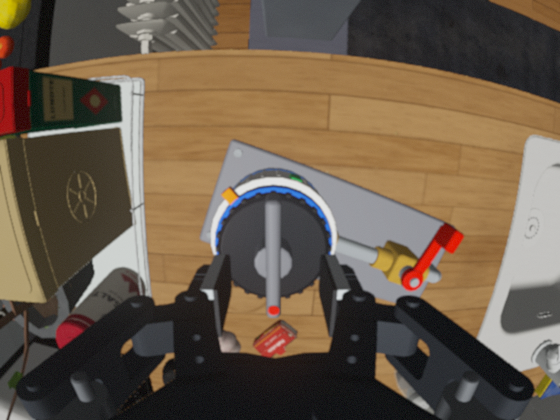

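The wrist view shows the wing straight between the fingers, from (272,200) to (274,310), with the hub at (273,262). The orange tab at (229,196) is about 60–70° short of the green mark at (295,180). I'll go down and grip.

step_arm(moves="0 0 0.128 0 0 0;0 0 0.128 0 0 0;0 0 0.128 0 0 0;0 0 0.128 0 0 0;0 0 0 0 0 0;0 0 0 0 0 0")

```text
t: 3.97
tcp_pos: [0.488, -0.0686, 0.1469]
eef_rot: [-0.022, 1.0, 0.0, -0.002]
wrist_force: [-0.1, 0.3, -0.2]
grip_width: 0.0431
grasp_force: 0.0
```

step_arm(moves="0 0 0 0 0 0;0 0 0 0 0 0;0 0 0 0 0 0;0 0 0 0 0 0;0 0 0 0 0 0;0 0 0 0 0 0", hand=-1, force=40)

```text
t: 4.47
tcp_pos: [0.4903, -0.07, 0.1502]
eef_rot: [-0.022, 1.0, -0.001, 0.002]
wrist_force: [-1.0, -2.8, 6.5]
grip_width: 0.0114
grasp_force: 42.5
```

Run:
```python
from h import *
st()
```

```text
t 4.47 tcp [ 0.4903 -0.07    0.1502] head -177.5 tz [ 0.004 -0.003 -1.   ] F [-1.  -2.8  6.5] M [-0.52  0.2  -0.12] q [-0.28 -0.03 -0.18  1.42 -0.   -0.32] gw 0.0114 gf 42.5
```

step_arm(moves="0 0 -0.01 0 0 0;-0.0004 0.0122 0 0 0 0.667;-0.0004 0.0122 0 0 0 0.667;-0.0004 0.0122 0 0 0 0.667;-0.0004 0.0122 0 0 0 0.667;-0.0004 0.0122 0 0 0 0.667;-0.0004 0.0122 0 0 0 0.667;-0.0004 0.0122 0 0 0 0.667;-0.0004 0.0122 0 0 0 0.667;-0.0004 0.0122 0 0 0 0.667;-0.0004 0.0122 0 0 0 0.667;0 0 0 0 0 0")

```text
t: 5.47
tcp_pos: [0.4974, -0.0479, 0.1503]
eef_rot: [0.323, 0.946, -0.002, 0.002]
wrist_force: [1.8, -6.4, -1.3]
grip_width: 0.0107
grasp_force: 41.6
```

Run:
```python
from h import *
st(); p=look("wrist",["wing_end","cap_axis"],"wrist2");
```

```text
t 5.47 tcp [ 0.4974 -0.0479  0.1503] head 142.3 tz [ 0.002 -0.005 -1.   ] F [ 1.8 -6.4 -1.3] M [-1.22 -0.41 -0.19] q [-0.23 -0.02 -0.17  1.42 -0.    0.43] gw 0.0107 gf 41.6
wrist cap_axis 0.82 [ 0.5215 -0.072   0.1509]
wrist cap_axis 0.47 [0.7834 0.1597 0.0013]
```

step_arm(moves="-0.0004 0.0122 0 0 0 0.667;-0.0004 0.0122 0 0 0 0.667;-0.0004 0.0122 0 0 0 0.667;-0.0004 0.0122 0 0 0 0.667;0 0 0 0 0 0")

```text
t: 6.03
tcp_pos: [0.5042, -0.0414, 0.1503]
eef_rot: [0.452, 0.892, -0.002, 0.002]
wrist_force: [1.6, -6.5, -0.2]
grip_width: 0.0109
grasp_force: 41.6
```

Run:
```python
from h import *
st(); p=look("wrist",[],"wrist2")
cv2.imwrite("pics/w2c.png",cv2.resize(p["color"][100:360,130:430,::-1],(600,520)))
```

```text
t 6.03 tcp [ 0.5042 -0.0414  0.1503] head 126.3 tz [ 0.002 -0.005 -1.   ] F [ 1.6 -6.5 -0.2] M [-1.39 -0.37 -0.17] q [-0.21 -0.   -0.15  1.42 -0.    0.73] gw 0.0109 gf 41.6
```

View pics/w2c.png

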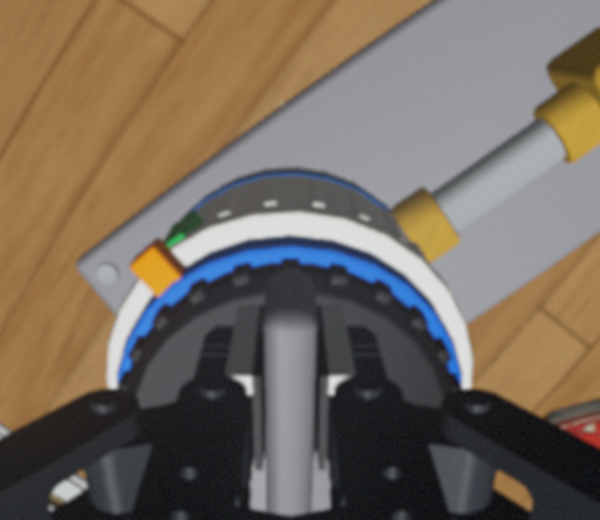

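The orange tab, at (158,268) in the crop, is a few degrees short of the green mark at (180,235). I'll continue in small steps and watch the force.

step_arm(moves="-0.0004 0.0122 0 0 0 0.667;-0.0004 0.0122 0 0 0 0.667;-0.0004 0.0122 0 0 0 0.667;0 0 0 0 0 0")

```text
t: 6.42
tcp_pos: [0.5102, -0.038, 0.1503]
eef_rot: [0.542, 0.84, -0.002, 0.002]
wrist_force: [0.7, -6.0, 0.1]
grip_width: 0.0111
grasp_force: 41.6
```

step_arm(moves="-0.0004 0.0122 0 0 0 0.667;-0.0004 0.0122 0 0 0 0.667;0 0 0 0 0 0")

```text
t: 6.67
tcp_pos: [0.5147, -0.0364, 0.1503]
eef_rot: [0.6, 0.8, -0.002, 0.002]
wrist_force: [1.0, -8.3, -0.3]
grip_width: 0.0116
grasp_force: 41.7
```

step_arm(moves="-0.0004 0.0122 0 0 0 0.667;-0.0004 0.0122 0 0 0 0.667;0 0 0 0 0 0")

```text
t: 6.92
tcp_pos: [0.5193, -0.0354, 0.1503]
eef_rot: [0.654, 0.756, -0.002, 0.002]
wrist_force: [0.4, -7.5, 0.8]
grip_width: 0.0111
grasp_force: 41.7
```

Run:
```python
from h import *
st()
```

```text
t 6.92 tcp [ 0.5193 -0.0354  0.1503] head 98.2 tz [ 0.    -0.006 -1.   ] F [ 0.4 -7.5  0.8] M [-1.63 -0.13 -0.13] q [-0.19  0.04 -0.11  1.42 -0.01  1.23] gw 0.0111 gf 41.7
```

Run:
```python
from h import *
p=look("wrist",[])
a=p["color"][100:360,130:430,::-1]
p=look("scene",[]); b=p["color"][210:340,230:380,::-1]
cv2.imwrite("pics/w3c.png",np.hstack([cv2.resize(a,(400,346)),cv2.resize(b,(399,346))]))
```

```text
(no output)
```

View pics/w3c.png

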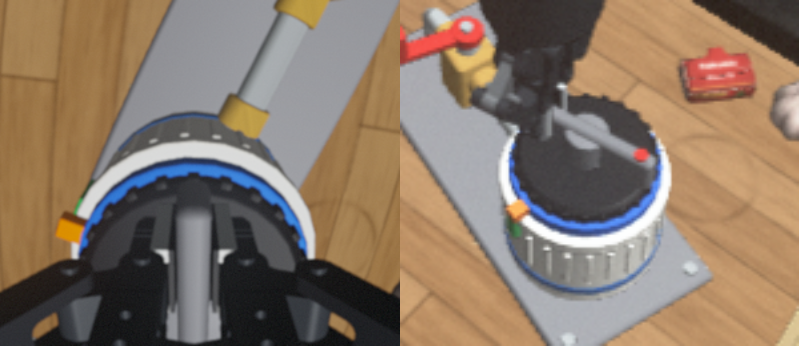

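The scene crop shows the tab above the green mark, so the collar is home. In the wrist crop the tab has moved relative to the wing since the last picture, so about one click is done. I'll go on about 44° to put the grip firmly between two and three clicks.

step_arm(moves="-0.0004 0.0122 0 0 0 0.667;-0.0004 0.0122 0 0 0 0.667;0 0 0 0 0 0")

```text
t: 7.27
tcp_pos: [0.5237, -0.035, 0.1502]
eef_rot: [0.705, 0.709, -0.002, 0.002]
wrist_force: [-1.6, -7.8, 1.0]
grip_width: 0.0112
grasp_force: 41.8
```

step_arm(moves="-0.0004 0.0122 0 0 0 0.667;-0.0004 0.0122 0 0 0 0.667;0 0 0 0 0 0")

```text
t: 7.52
tcp_pos: [0.5286, -0.0354, 0.1502]
eef_rot: [0.753, 0.658, -0.002, 0.002]
wrist_force: [-1.6, -7.3, 1.0]
grip_width: 0.0114
grasp_force: 41.8
```

step_arm(moves="-0.0004 0.0122 0 0 0 0.667;-0.0004 0.0122 0 0 0 0.667;0 0 0 0 0 0")

```text
t: 7.77
tcp_pos: [0.5333, -0.0364, 0.1503]
eef_rot: [0.797, 0.603, -0.002, 0.002]
wrist_force: [-1.4, -7.8, 2.0]
grip_width: 0.011
grasp_force: 41.8
```

step_arm(moves="-0.0004 0.0122 0 0 0 0.667;-0.0004 0.0122 0 0 0 0.667;0 0 0 0 0 0")

```text
t: 8.02
tcp_pos: [0.5376, -0.0379, 0.1502]
eef_rot: [0.838, 0.546, -0.002, 0.002]
wrist_force: [-2.1, -6.7, 1.2]
grip_width: 0.011
grasp_force: 41.9
```

step_arm(moves="-0.0004 0.0122 0 0 0 0.667;-0.0004 0.0122 0 0 0 0.667;0 0 0 0 0 0")

```text
t: 8.27
tcp_pos: [0.5416, -0.04, 0.1502]
eef_rot: [0.873, 0.487, -0.002, 0.002]
wrist_force: [-2.5, -6.9, 2.0]
grip_width: 0.0111
grasp_force: 42.0
```

Run:
```python
from h import *
st()
```

```text
t 8.27 tcp [ 0.5416 -0.04    0.1502] head 58.3 tz [-0.002 -0.006 -1.   ] F [-2.5 -6.9  2. ] M [-1.48  0.53  0.34] q [-0.19  0.1  -0.05  1.43 -0.01  1.93] gw 0.0111 gf 42.0
```

Run:
```python
from h import *
p=look("scene",[]); a=p["color"][210:340,230:380,::-1]
p=look("top",[]); b=p["color"][200:320,270:400,::-1]
cv2.imwrite("pics/s4.png",np.hstack([cv2.resize(a,(400,346)),cv2.resize(b,(375,346))]))
```

```text
(no output)
```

View pics/s4.png

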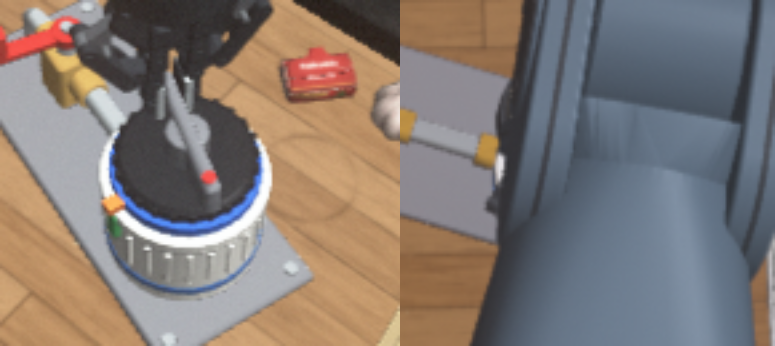

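Run:
```python
from h import *
p=look("scene",[]); f=210/np.tan(np.radians(p["vfov"])/2)
def org(im):
    c=im.astype(int); m=(c[...,2]>190)&(c[...,1]>90)&(c[...,1]<170)&(c[...,0]<70)
    return m
def px(full,lo):
    m=org(full); n,l,s,ce=cv2.connectedComponentsWithStats(m.astype(np.uint8)); 
    return [(s[i,4],ce[i]) for i in range(1,n) if s[i,4]>4]
C=cloud(p)
now=p["color"][:,:,::-1]
old0=cv2.imread("pics/scene0.png")
def crop(name,x0,wd): return cv2.resize(cv2.imread(name)[:, x0:x0+wd],(150,130),interpolation=cv2.INTER_AREA)
ims={"start":old0[210:340,230:380],"mid":crop("pics/w3c.png",400,399),"s4":crop("pics/s4.png",0,400),"now":now[210:340,230:380]}
def ray(u,v,z):
    d=p["R"].T@np.array([(u-p["cx"])/f,(v-p["cy"])/f,1]); o=-p["R"].T@p["t"]
    return o+d*(z-o[2])/d[2]
for k,i in ims.items():
    for n,c in px(i,0):
        u,v=c+[230,210]; X=ray(u,v,.105)
        d=X[:2]-[.5245,-.0685]; print(k,n,c.round(1),X.round(3),"ang",np.degrees(np.arctan2(d[1],d[0])).round(1)%360,"r",np.hypot(*d).round(3), C[int(round(v)),int(round(u))].round(3))
    c=i.astype(int); g=(c[...,1]>c[...,2]+40)&(c[...,1]>c[...,0]+40); y,x=np.nonzero(g); 
    if len(x): print("  green",len(x),x.mean().round(1),y.mean().round(1), C[int(y.mean()+210),int(x.mean()+230)].round(3))
```

```text
green 11 42.5 82.9 [ 0.466 -0.054  0.097]
  green 4 43.5 86.0 [ 0.467 -0.055  0.083]
  green 6 43.2 85.5 [ 0.467 -0.056  0.087]
  green 9 43.2 85.3 [ 0.467 -0.056  0.087]
```

```bash
python3 - <<'E'
from h import *
p=look("scene",[]); f=210/np.tan(np.radians(p["vfov"])/2)
o=-p["R"].T@p["t"]
def crop(name,x0,wd): return cv2.resize(cv2.imread(name)[:, x0:x0+wd],(150,130),interpolation=cv2.INTER_AREA)
ims={"start":cv2.imread("pics/scene0.png")[210:340,230:380],"mid":crop("pics/w3c.png",400,399),"s4":crop("pics/s4.png",0,400),"now":p["color"][210:340,230:380,::-1]}
for k,i in ims.items():
    h=cv2.cvtColor(np.ascontiguousarray(i),cv2.COLOR_BGR2HSV).astype(int)
    m=(h[...,0]>8)&(h[...,0]<22)&(h[...,1]>175)&(h[...,2]>150)
    m[:40]=0
    n,l,s,ce=cv2.connectedComponentsWithStats(m.astype(np.uint8))
    for j in range(1,n):
        if s[j,4]<5: continue
        u,v=ce[j]+[230,210]; d=p["R"].T@np.array([(u-p["cx"])/f,(v-p["cy"])/f,1])
        X=o+d*(.1-o[2])/d[2]; e=X[:2]-[.5245,-.0685]
        print(k,s[j,4],ce[j].round(1),"ang",np.degrees(np.arctan2(e[1],e[0])).round(1)%360,"r",np.hypot(*e).round(3))
E
python3 - <<'E'
from h import *
p=look("scene",[]); f=210/np.tan(np.radians(p["vfov"])/2)
o=-p["R"].T@p["t"]
def crop(name,x0,wd): return cv2.resize(cv2.imread(name)[:, x0:x0+wd],(150,130),interpolation=cv2.INTER_AREA)
ims={"start":cv2.imread("pics/scene0.png")[210:340,230:380],"mid":crop("pics/w3c.png",400,399),"s4":crop("pics/s4.png",0,400),"now":p["color"][210:340,230:380,::-1]}
print(ims["now"][74:80,39:46].tolist()[2])
for k,i in ims.items():
    c=i.astype(int); sc=(c[...,2]-c[...,0])*(c[...,2]>170)*(c[...,1]>80); sc[:50]=0
    m=sc>0.6*sc.max(); y,x=np.nonzero(m); u,v=x.mean()+230,y.mean()+210
    d=p["R"].T@np.array([(u-p["cx"])/f,(v-p["cy"])/f,1])
    X=o+d*(.1-o[2])/d[2]; e=X[:2]-[.5245,-.0685]
    print(k,sc.max(),m.sum(),x.mean().round(1),y.mean().round(1),x.std().round(1),y.std().round(1),"ang",np.degrees(np.arctan2(e[1],e[0])).round(1)%360,"r",np.hypot(*e).round(3))
E
```

```text
[[87, 163, 247], [99, 186, 253], [96, 184, 252], [99, 186, 253], [98, 186, 252], [97, 186, 252], [97, 182, 252]]
start 159 32 71.3 89.3 1.6 1.7 ang 222.7 r 0.052
mid 167 52 58.9 71.7 21.8 9.9 ang 171.3 r 0.025
s4 166 52 55.9 72.2 17.6 5.2 ang 166.2 r 0.03
now 167 54 54.9 72.6 17.3 5.2 ang 165.3 r 0.032
```

Run:
```python
from h import *
p=look("scene",[]); f=210/np.tan(np.radians(p["vfov"])/2)
o=-p["R"].T@p["t"]
def crop(name,x0,wd): return cv2.resize(cv2.imread(name)[:, x0:x0+wd],(150,130),interpolation=cv2.INTER_AREA)
ims={"mid":crop("pics/w3c.png",400,399),"s4":crop("pics/s4.png",0,400),"now":p["color"][210:340,230:380,::-1]}
for k,i in ims.items():
    c=i.astype(int); sc=(c[...,2]-c[...,0])*(c[...,2]>170)*(c[...,1]>80); sc[:66]=0;sc[92:]=0;sc[:,56:]=0;sc[:,36:37]=0;sc[:,:36]=0
    m=sc>0.6*sc.max(); y,x=np.nonzero(m); u,v=x.mean()+230,y.mean()+210
    d=p["R"].T@np.array([(u-p["cx"])/f,(v-p["cy"])/f,1])
    X=o+d*(.1-o[2])/d[2]; e=X[:2]-[.5245,-.0685]
    print(k,sc.max(),m.sum(),x.mean().round(1),y.mean().round(1),x.std().round(1),y.std().round(1),"ang",np.degrees(np.arctan2(e[1],e[0])).round(1)%360,"r",np.hypot(*e).round(3))
```

```text
mid 155 35 43.7 78.5 1.7 1.7 ang 163.8 r 0.055
s4 155 35 42.0 76.2 1.7 1.6 ang 157.9 r 0.055
now 158 38 42.1 76.2 2.0 1.6 ang 158.0 r 0.055
```

The tab moved about 6° further onto home over the last stretch. I think the collar was kicked back a little when the click happened in a held grip. I'll nudge on a little and watch whether the tab stays at a hard stop.

```bash
cat >> h.py <<'E'
def tab(z=.1):
    p=eyes.capture("scene"); f=210/np.tan(np.radians(p["vfov"])/2); o=-p["R"].T@p["t"]
    c=p["color"][210:340,230:380,::-1].astype(int); sc=(c[...,2]-c[...,0])*(c[...,2]>170)*(c[...,1]>80); sc[:62]=0;sc[92:]=0;sc[:,56:]=0;sc[:,:34]=0
    m=sc>0.6*sc.max(); y,x=np.nonzero(m); u,v=x.mean()+230,y.mean()+210
    d=p["R"].T@np.array([(u-p["cx"])/f,(v-p["cy"])/f,1]); X=o+d*(z-o[2])/d[2]; e=X[:2]-[.5245,-.0685]
    print("tab",m.sum(),x.mean().round(2),y.mean().round(2),x.std().round(1),"ang",np.degrees(np.arctan2(e[1],e[0])).round(1)%360,"r",np.hypot(*e).round(3)); return p
E
echo ok
```

```text
ok
```

step_arm(moves="-0.0004 0.0122 0 0 0 0.667;-0.0004 0.0122 0 0 0 0.667;0 0 0 0 0 0;0 0 0 0 0 0")

```text
t: 8.9
tcp_pos: [0.5455, -0.0429, 0.1503]
eef_rot: [0.905, 0.426, -0.002, 0.002]
wrist_force: [-2.3, -6.1, 2.4]
grip_width: 0.0109
grasp_force: 41.9
```

Run:
```python
from h import *
st();tab()
```

```text
t 8.9 tcp [ 0.5455 -0.0429  0.1503] head 50.4 tz [-0.002 -0.006 -1.   ] F [-2.3 -6.1  2.4] M [-1.49  0.51  0.14] q [-0.2   0.11 -0.04  1.43 -0.01  2.06] gw 0.0109 gf 41.9
tab 36 42.28 76.28 1.9 ang 158.3 r 0.055
```

The tab held at 158° while the grip turned on, so the collar is on its stop. I'll release, lift and check.

step_arm(moves="0 0 0 0 0 0;0 0 0 0 0 0;0 0 0 0 0 0;0 0 -0.08 0 0 0;0 0 -0.15 0 0 0;0 0 -0.15 0 0 0;0 0 -0.15 0 0 0;0 0 0 0 0 0", hand=-0.1)

```text
t: 9.62
tcp_pos: [0.5493, -0.0402, 0.2634]
eef_rot: [0.904, 0.427, 0.005, 0.003]
wrist_force: [-0.7, -0.5, 0.9]
grip_width: 0.0381
grasp_force: 0.0
```

Run:
```python
from h import *
st();p=tab();print(fit(cloud(p),(.5245,-.0685),.055,.140,.158))
p=look("wrist",["cap_axis","wing_end","lever_end","valve_axis"],"wrist5")
```

```text
t 9.62 tcp [ 0.5493 -0.0402  0.2634] head 50.5 tz [ 0.013 -0.001 -1.   ] F [-0.7 -0.5  0.9] M [-0.01 -0.06  0.03] q [-0.2   0.11  0.19  1.64  0.    2.06] gw 0.0381 gf 0.0
tab 36 42.28 76.28 1.9 ang 158.3 r 0.055
{'n': 510, 'mean': array([ 0.5209, -0.0717,  0.1496]), 'rect': array([522.7, -69.2, 100.3,  27.8]), 'ang': 62.0}
wrist cap_axis 0.92 [ 0.5205 -0.0699  0.1543]
wrist wing_end 0.64 [ 0.5021 -0.1032  0.1545]
wrist lever_end 0.82 [0.5203 0.1135 0.1063]
wrist lever_end 0.67 [ 7.128e-01 -1.353e-01  3.000e-04]
wrist valve_axis 0.74 [ 0.5207 -0.0694  0.1524]
wrist valve_axis 0.73 [0.571  0.0877 0.1027]
```

View pics/wrist5.png

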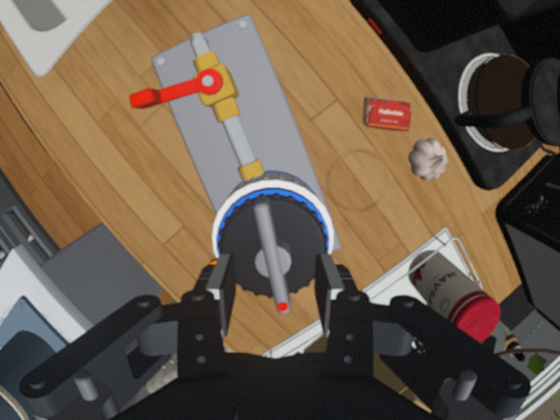

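The wing sprang back to 62°, about 120° turned in all. The collar took about 60° of that, so it's two clicks, and the tab is still at home. The red lever in the picture runs from (208,80) to (145,98). I'll move over the paddle.

step_arm(moves="0.122 -0.15 0 0 0 0;0.122 -0.15 0 0 0 0;0.122 -0.15 0 0 0 0;0.122 -0.15 0 0 0 0;0 0 0 0 0 -0.958;0 0 0 0 0 -0.958;0 0 0 0 0 -0.958;0 0 0 0 0 -0.958;0 0 0 0 0 -0.958;0 0 0 0 0 -0.958;0 0 0 0 0 -0.958;0 0 0 0 0 -0.958")

```text
t: 10.92
tcp_pos: [0.5151, 0.1114, 0.2541]
eef_rot: [0.664, 0.747, -0.001, -0.001]
wrist_force: [-0.2, 0.3, -0.4]
grip_width: 0.0382
grasp_force: 0.0
```

step_arm(moves="0 0 0 0 0 -0.958;0 0 0 0 0 -0.958;0 0 0 0 0 -0.958;0 0 0 0 0 -0.958;0 0 0 0 0 -0.958;0 0 0 0 0 -0.958;0 0 0 0 0 -0.958;0 0 0 0 0 -0.958;0 0 0 0 0 -0.958;0 0 0 0 0 -0.958;0 0 0 0 0 0;0 0 0 0 0 0")

```text
t: 11.92
tcp_pos: [0.5152, 0.1114, 0.2546]
eef_rot: [0.227, 0.974, -0.0, -0.001]
wrist_force: [0.5, -0.3, 0.2]
grip_width: 0.0385
grasp_force: 0.0
```

Run:
```python
from h import *
st();p=look("wrist",["lever_end","valve_axis"],"wrist6")
```

```text
t 11.92 tcp [0.5152 0.1114 0.2546] head 153.8 tz [-0.002 -0.    -1.   ] F [ 0.5 -0.3  0.2] M [0.04 0.03 0.  ] q [0.09 0.06 0.12 1.63 0.   0.54] gw 0.0385 gf 0.0
wrist lever_end 0.57 [0.5168 0.1104 0.1069]
wrist valve_axis 0.9 [0.5716 0.0855 0.1041]
```

View pics/wrist6.png

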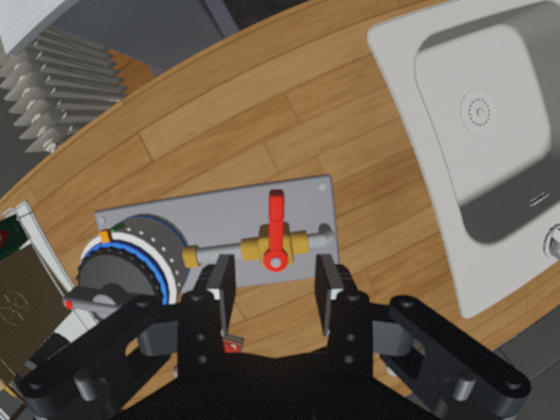

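The lever lies centred between the fingers, from (276,195) to (275,260). I'll go down and grip the paddle.

step_arm(moves="-0.011 0 0.147 0 0 0;0 0 0.147 0 0 0;0 0 0.147 0 0 0;0 0 0.147 0 0 0;0 0 0.147 0 0 0;0 0 0 0 0 0;0 0 0 0 0 0")

```text
t: 12.65
tcp_pos: [0.5158, 0.1103, 0.107]
eef_rot: [0.226, 0.974, -0.001, -0.003]
wrist_force: [-0.0, 0.6, 0.6]
grip_width: 0.0382
grasp_force: 0.0
```

step_arm(moves="0 0 0 0 0 0;0 0 0 0 0 0;0 0 0 0 0 0;0 0 0 0 0 0;0 0 0 0 0 0", hand=-1, force=30)

```text
t: 13.07
tcp_pos: [0.5196, 0.1102, 0.1119]
eef_rot: [0.226, 0.974, 0.0, 0.002]
wrist_force: [-1.8, -1.8, 6.3]
grip_width: 0.0131
grasp_force: 33.3
```

Run:
```python
from h import *
st()
```

```text
t 13.07 tcp [0.5196 0.1102 0.1119] head 153.9 tz [ 0.005 -0.    -1.   ] F [-1.8 -1.8  6.3] M [-0.26  0.25 -0.2 ] q [ 0.08  0.07 -0.15  1.34 -0.    0.54] gw 0.0131 gf 33.3
```

step_arm(moves="0 0 -0.01 0 0 0;-0.0007 0.0202 0 0 0 0.667;-0.0007 0.0202 0 0 0 0.667;-0.0007 0.0202 0 0 0 0.667;-0.0007 0.0202 0 0 0 0.667;-0.0007 0.0202 0 0 0 0.667;-0.0007 0.0202 0 0 0 0.667;-0.0007 0.0202 0 0 0 0.667;-0.0007 0.0202 0 0 0 0.667;-0.0007 0.0202 0 0 0 0.667;-0.0007 0.0202 0 0 0 0.667")

```text
t: 13.98
tcp_pos: [0.5486, 0.1378, 0.1121]
eef_rot: [0.546, 0.838, 0.001, 0.002]
wrist_force: [3.4, -1.5, 0.4]
grip_width: 0.013
grasp_force: 32.4
```

step_arm(moves="-0.0007 0.0202 0 0 0 0.667;-0.0007 0.0202 0 0 0 0.667;-0.0007 0.0202 0 0 0 0.667;-0.0007 0.0202 0 0 0 0.667;-0.0007 0.0202 0 0 0 0.667;-0.0007 0.0202 0 0 0 0.667;-0.0007 0.0202 0 0 0 0.667;-0.0007 0.0202 0 0 0 0.667;0 0 0 0 0 0")

```text
t: 14.73
tcp_pos: [0.5812, 0.1423, 0.1121]
eef_rot: [0.756, 0.655, 0.003, 0.002]
wrist_force: [6.3, -1.2, -1.5]
grip_width: 0.013
grasp_force: 32.3
```

step_arm(moves="-0.0003 0.0101 0 0 0 0.333;-0.0003 0.0101 0 0 0 0.333;-0.0003 0.0101 0 0 0 0.333;-0.0003 0.0101 0 0 0 0.333;0 0 0 0 0 0")

```text
t: 15.15
tcp_pos: [0.5891, 0.1406, 0.1122]
eef_rot: [0.799, 0.601, 0.003, 0.002]
wrist_force: [6.3, -0.9, -1.8]
grip_width: 0.0131
grasp_force: 32.2
```

Run:
```python
from h import *
st()
```

```text
t 15.15 tcp [0.5891 0.1406 0.1122] head 73.9 tz [ 0.007  0.001 -1.   ] F [ 6.3 -0.9 -1.8] M [-0.14 -1.14  0.2 ] q [ 0.12  0.26  0.06  1.37 -0.    1.98] gw 0.0131 gf 32.2
```

step_arm(moves="-0.0003 0.0101 0 0 0 0.333;0 0 0 0 0 0")

```text
t: 15.32
tcp_pos: [0.5909, 0.1401, 0.1122]
eef_rot: [0.809, 0.587, 0.003, 0.002]
wrist_force: [5.7, 0.2, -1.9]
grip_width: 0.0128
grasp_force: 32.2
```

step_arm(moves="-0.0003 0.0101 0 0 0 0.333;0 0 0 0 0 0")

```text
t: 15.48
tcp_pos: [0.5911, 0.1398, 0.1121]
eef_rot: [0.819, 0.574, 0.002, 0.0]
wrist_force: [2.6, 0.6, 1.0]
grip_width: 0.0128
grasp_force: 38.1
```

step_arm(moves="-0.0003 0.0101 0 0 0 0.333;0 0 0 0 0 0")

```text
t: 15.65
tcp_pos: [0.5913, 0.1397, 0.1121]
eef_rot: [0.828, 0.56, 0.001, -0.001]
wrist_force: [-3.0, 3.0, 5.1]
grip_width: 0.0128
grasp_force: 48.4
```

Run:
```python
from h import *
st()
```

```text
t 15.65 tcp [0.5913 0.1397 0.1121] head 68.1 tz [ 0.     0.002 -1.   ] F [-3.   3.   5.1] M [0.39 0.4  1.06] q [0.12 0.27 0.08 1.37 0.   2.07] gw 0.0128 gf 48.4
```

The lever has met its stop. I'll give it a small extra press, then release and lift.

step_arm(moves="0 0.012 0 0 0 0;0 0 0 0 0 0;0 0 0 0 0 0")

```text
t: 15.9
tcp_pos: [0.5915, 0.1396, 0.112]
eef_rot: [0.828, 0.561, -0.001, -0.003]
wrist_force: [-6.8, 4.8, 7.8]
grip_width: 0.0132
grasp_force: 48.1
```

step_arm(moves="0 0 0 0 0 0;0 0 0 0 0 0;0 0 0 0 0 0;0 0 -0.1 0 0 0;0 0 -0.15 0 0 0;0 0 -0.15 0 0 0;0 0 -0.15 0 0 0;0 0 -0.1 0 0 0;-0.2 0 0 0 0 0;-0.2 0 0 0 0 0;-0.2 0 0 0 0 0;0 0 0 0 0 0", hand=0)

```text
t: 16.9
tcp_pos: [0.5467, 0.0204, 0.2408]
eef_rot: [0.832, 0.555, -0.002, 0.001]
wrist_force: [1.4, 0.3, -0.1]
grip_width: 0.0427
grasp_force: 0.0
```

Run:
```python
from h import *
st();p=tab();C=cloud(p);col=p["color"].astype(int);red=(col[...,0]>120)&(col[...,1]<80)&(col[...,2]<80)
print(fit(C,(.5245,-.0685),.055,.140,.158)); print("paddle",fit(C,(.59,.14),.045,.096,.115,red))
q=look("top",["lever_end","shaker","garlic","tea_box"]);C=cloud(q);col=q["color"].astype(int);red=(col[...,0]>120)&(col[...,1]<80)&(col[...,2]<80)
try: print("lever",fit(C,(.58,.115),.06,.075,.115,red)); print("paddle",fit(C,(.59,.14),.04,.096,.115,red))
except Exception as e: print(e)
cv2.imwrite("pics/end.png",np.hstack([cv2.resize(i[...,::-1],(400,300)) for i in (p["color"][150:360,190:470],q["color"][150:360,150:430])]))
```

```text
t 16.9 tcp [0.5467 0.0204 0.2408] head 67.5 tz [-0.002 -0.004 -1.   ] F [ 1.4  0.3 -0.1] M [ 0.13 -0.03  0.02] q [-0.08  0.11  0.14  1.61 -0.    1.88] gw 0.0427 gf 0.0
tab 36 42.28 76.28 1.9 ang 158.3 r 0.055
{'n': 512, 'mean': array([ 0.5208, -0.0721,  0.1495]), 'rect': array([523.1, -69.7,  97.9,  28.8]), 'ang': 61.8}
paddle {'n': 34, 'mean': array([0.5874, 0.1362, 0.1034]), 'rect': array([589.3, 138.6,  20.4,  12.2]), 'ang': 83.0}
top lever_end 0.45 [0.5899 0.1427 0.1088]
top shaker 0.58 [ 0.7831  0.1578 -0.0025]
lever {'n': 126, 'mean': array([0.5893, 0.1348, 0.0976]), 'rect': array([589.8, 135. ,  39.8,  13.8]), 'ang': 71.2}
paddle {'n': 72, 'mean': array([0.5919, 0.1424, 0.1073]), 'rect': array([592.1, 142.6,  24. ,  13. ]), 'ang': 73.1}
```

View pics/end.png

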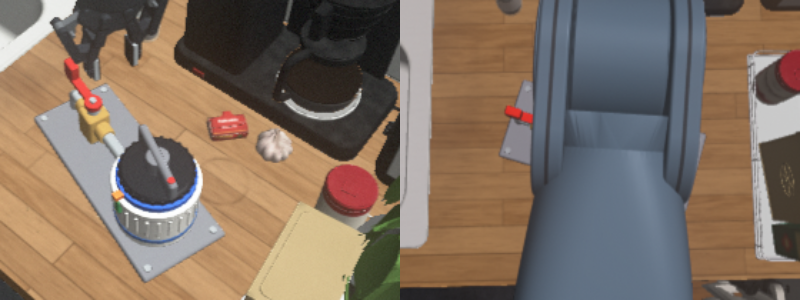

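The lever now lies along the pipe at about 72°. The orange tab is still over the green mark, and the tea box and garlic look undisturbed. The shaker still reads within about 2 mm of where it was.

```bash
python3 -c "
from plant import env
print(env.close_job())"
```

```text
the job is handed in; nothing more can be done
None
```

I handed the job in: the cap's collar is on its stop with an estimated two ratchet clicks (from measured angles, not heard), then the valve lever was swung to its stop along the pipe; the shaker, garlic and tea box were not touched.

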